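# Slide a tonewood blank through the drying-box flap

## Robot

A 6-joint arm with a two-finger parallel gripper is mounted at the origin on the work surface. World frame = base frame: x ahead of the robot, y to its left, z up, the work surface at z = 0. Lengths are in m, angles in rad, forces in N, time in s.
With the tool pointing down it reaches from about 0.2 to 0.875 m from the base axis. Payload 3.4 kg.
Tool frame: the origin (TCP) lies between the finger pads; the fingertips stand 25 mm ahead of it and the grasp point (between the pads) lies 6 mm ahead of it (r.nose_length is the z of the fingertips in the tool frame, in m); z points along the fingers, y is the line along which they close (so a half turn about z gives the same grasp; the last joint's range is limited). The gripper opens to 94 mm and grips with 3 to 60 N. Pads are 16 mm wide; open, the fingers measure 119 mm over their backs; the gripper's body (75 mm by 177 mm) begins 78 mm behind the grasp point.
Start: joints at [-1.341, 0.276, 1.505, -0, 1.361, -0.121], TCP at [0.198, -0.54, 0.23] pointing down, gripper open.
Joint ranges: [-2.89, 2.89], [-0.75, 2.08], [0.22, 2.7], [-1.18, 4.32], [0.11, 2.71], [-2.7, 2.7]. Speed limits (rad/s): [2.57, 2.57, 3.14, 3.14, 3.14, 3.14].

## Interface

Orientations are given as a unit quaternion [w, x, y, z].
In Python, from plant import r, gripper_to, inverse_kinematics, vision, models, telemetry gives the robot as it stands. Calls block until the motion is done:
- r.move_to(position, orientation): joint-space move of the TCP to a pose.
- r.move_l(position, rot=None, vel=0.15, guard=None): straight line of the TCP; rot=None keeps the orientation; vel is the mean speed in m/s. With guard (N) it stops when the force on the tool has changed by that much, and returns True; else False.
- r.movej(angles): joint-space move.
- gripper_to(opening, f_grip=None): finger opening in m; f_grip is the grip in N (None keeps the last); returns when the fingers have stopped.
- r.hold(seconds).
- inverse_kinematics(position, orientation): joint angles nearest the present ones, or None.
- vision.snapshot(name): name is "scene" or "top"; returns the picture (480x640x3 uint8, red, green, blue); there is no depth.
- vision.get_calibration(name): a dict with "fx", "fy", "cx", "cy" (pixels), "position" and "orientation" of the camera in the world. Camera axes: x right, y down, z forward; pixel columns grow to the right and rows downward; lengths in m; the calibration is good to about 2 mm. A picture is of the moment at which its call begins. get_calibration takes no time and is no camera call.
A pose or a line that the arm cannot do raises r.PlanningError and nothing moves.
- r.sign_off(): hands the job in; it is judged then, once.
Trained networks look in the newest picture that a camera, given by its name, has taken for a name from the list of things; names that differ only in an ending like _2 or _b are one class to them, and where a whole thing is asked for, a point or a joint stands for the part that bears it (a point fixed in the world has none). Each returns a list of dicts, best first, with "score" (0 to 1); they miss things now and then, are a little off and sometimes report something else, mostly with a low value. They report only what shows in the picture. A call takes as long as a camera call. They do not tell look-alikes from the thing itself.
- models.boxes_of(thing, camera): "at" ([x, y, z] in m, in world coordinates, good to about 4 mm: the middle of the surface that is visible of it).
- models.regions_of(thing, camera): "pixels" (480x640 bool, what is visible of it).
- models.mark_of(thing, camera): "at" ([x, y, z] in m, in world coordinates, good to about 4 mm: a listed point, or the origin of a listed thing).
Readings, each from a call of its own:
- telemetry.current_t(): time.
- telemetry.current_joints(): joint angles.
- telemetry.current_dq(): joint speeds.
- telemetry.current_joint_efforts(): joint torques, N m.
- telemetry.current_ee_pos(): TCP position.
- telemetry.current_tool_rot(): TCP orientation.
- telemetry.current_wrist_force(): force on the tool from outside, world axes, zero at the start.
- telemetry.current_torque(): the same for the moment, N m.
- telemetry.current_opening(): finger opening in m.
- telemetry.current_finger_force(): force on a finger pad.
Only numpy, scipy, OpenCV 4.12 (cv2) and the standard library are available. Lean on these libraries where they do the work, as an engineer would, in place of code of your own. Each camera call takes 0.05 s, during which the arm holds its last target. There are 200 camera calls.

## Task

Push the pale wooden blank that lies on the apron of the low drying box through the box's hanging flap with your fingertips, sliding it all the way in until it drops off the sill and lies flat on the box floor, then draw the fingers back out so that the flap drops shut behind it. Only push it: do not pick it up, tip it over or shove it in with a jerk, and leave the glue jar, the dark offcut and the brass spool where they stand.

Things in the scene. Friction and masses are not known exactly. Their poses are not given: they have to be found in the camera images.
- drybox: Fixed low plywood drying box behind an apron. Origin: at bench level (z = 0) under the mouth's middle; x points level into the box, y left, z up. Level apron, top at z = 20 mm, x = -200 to 4, y = -55 to 93 mm, open at its left and near end. At x = 4 mm (the sill) the floor steps down 12 mm to the box floor, z = 8 mm. Box inside to x = 154, y = -42 to 42 mm; walls 6 mm, the right one clear
- mouth (a point): middle of the mouth (84 mm wide) at the height of the apron's top (z = 20 mm), in the plane of the shut flap (x = 0), 4 mm before the sill; axes as the drying box's. A blank pushed wholly past the sill drops the 12 mm step and lies flat, its top then below the flap's edge
- fence (a point): middle of the top edge of the inner face of the dark straight fence on the apron's right edge: y = -42 mm in the box's frame, 6 mm thick, 20 mm high above the apron, from x = -200 mm to the mouth, in line with the box's right inner wall. Axes as the drying box's
- hinge (a point): middle of the flap's hinge rod (9 mm thick, along y) at x = 0, z = 80 mm in the box's frame. Just above it the clear 4 mm roof begins (x = -3 mm, top at z = 90 mm) and covers the box. Fingers reach under the rod only when the tool leans forward, fingertips ahead, by about 30 to 45 degrees
- flap (a joint): the flap's angle: 0 = hanging shut, grows as its lower edge is pushed into the box, stops at 1.4 rad; it cannot swing outwards, has no spring and falls shut by its own weight (50 g, almost no friction)
- flap_edge (a point): middle of the flap's lower edge. Flap: brown wood panel 78 mm wide, 3 mm thick, smooth, with a flush 8 mm high aluminium strip along its lower edge, hanging 48 mm down from the hinge, to 12 mm above the apron's level
- blank: loose pale wooden blank, 90 mm long (its x axis), 44 mm wide (y), 22 mm high, about 0.07 kg, lying flat on the apron, askew by up to about 0.3 rad and often too far left to go straight into the mouth. Origin: centre of its underside. Either end may go in first
- gluejar: bystander: amber glue jar with black cap, 52 mm across, 70 mm high, standing on the bench right of the box; origin at the centre of its underside
- offcut: bystander: small dark wooden offcut, 46 x 36 x 26 mm high, on the bench right of the box; origin at the centre of its underside
- spool: bystander: brass spool, 40 mm across, 42 mm high, standing on the bench left of the box; origin at the centre of its underside
Mind the look-alikes: they are no part of the job. There is more than one size of the blank; the job needs the largest.

How it is judged:
By the outcome, as a careful person would: the job done as asked, in the order asked, and still so for the second after the job is handed in, with the robot touching nothing.
It also fails if it takes over 56 s, if anything falls off the work surface, if the arm or the gripper's body presses on something with over 40 N, if the wrist force passes 120 N, or if a joint passes its speed limit or range.

## Working session

There is one attempt and no reset: what is moved stays moved. The work goes in short steps, each a Python script; the robot and the scene stay as the last script left them, time stands still between calls to the robot, and variables do not carry over. Pictures are saved under pics/ and viewed, at most 10 in all, crops included, and the job is handed in when it is done.

```bash
ls; mkdir -p pics; python3 - <<'E'
from plant import r, vision, models, telemetry
import cv2, numpy as np
for c in("scene","top"):
    im=vision.snapshot(c); cv2.imwrite(f"pics/{c}0.png",im[...,::-1])
    k=vision.get_calibration(c); print(c,{a:np.round(b,4).tolist() for a,b in k.items()})
    for t in("blank","drybox","mouth","fence","hinge","flap_edge","gluejar","offcut","spool"):
        try: print(t,[(np.round(d["at"],4).tolist(),round(d["score"],2)) for d in models.mark_of(t,c)][:4])
        except Exception as e: print(t,e)
print(telemetry.current_t(), telemetry.current_tool_rot(), r.nose_length)
E
```

```text
pics
scene {'fx': 529.4364, 'fy': 529.4364, 'cx': 310.9508, 'cy': 242.4225, 'position': [1.0409, 0.4767, 0.8102], 'orientation': [-0.1256, 0.3274, 0.8651, -0.3587]}
blank [([0.3857, -0.1482, -0.0007], 0.96), ([0.4198, -0.2954, -0.0016], 0.95), ([0.5507, -0.1383, 0.0167], 0.68), ([0.4821, 0.0919, 0.001], 0.38)]
drybox [([0.5932, -0.0328, -0.0002], 0.67)]
mouth []
fence [([0.6175, -0.1412, 0.0381], 0.6)]
hinge [([0.5958, -0.0293, 0.0805], 0.82), ([0.7225, 0.0234, -0.0036], 0.19)]
flap_edge []
gluejar [([0.7209, -0.0799, -0.001], 0.6)]
offcut [([0.7232, 0.0237, -0.0028], 0.69)]
spool [([0.4771, 0.0931, 0.0012], 0.61), ([0.6196, -0.1399, 0.038], 0.5)]
top {'fx': 581.1085, 'fy': 581.1085, 'cx': 307.1851, 'cy': 231.9093, 'position': [0.533, -0.0708, 1.2155], 'orientation': [0.0177, -0.7038, 0.7102, -0.0062]}
blank [([0.3832, -0.1491, 0.0044], 0.78), ([0.4232, -0.2929, 0.0017], 0.67), ([0.5499, -0.1351, 0.0217], 0.59)]
drybox [([0.597, -0.0303, 0.0002], 0.96), ([0.7169, -0.0828, 0.0023], 0.36)]
mouth [([0.5966, -0.0323, 0.0188], 0.57)]
fence [([0.6164, -0.1365, 0.0401], 0.65)]
hinge [([0.5947, -0.0342, 0.0807], 0.79)]
flap_edge []
gluejar [([0.7169, -0.0821, 0.0009], 0.84)]
offcut [([0.7228, 0.0236, -0.0011], 0.74)]
spool [([0.4756, 0.0952, 0.0016], 0.54)]
1.0 [5.08999522e-05 9.84658505e-01 1.74492480e-01 6.78169941e-06] 0.025
```

View pics/top0.png

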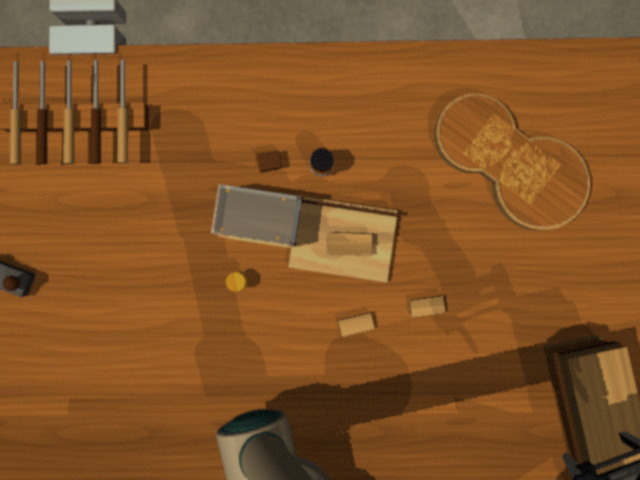

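View pics/scene0.png

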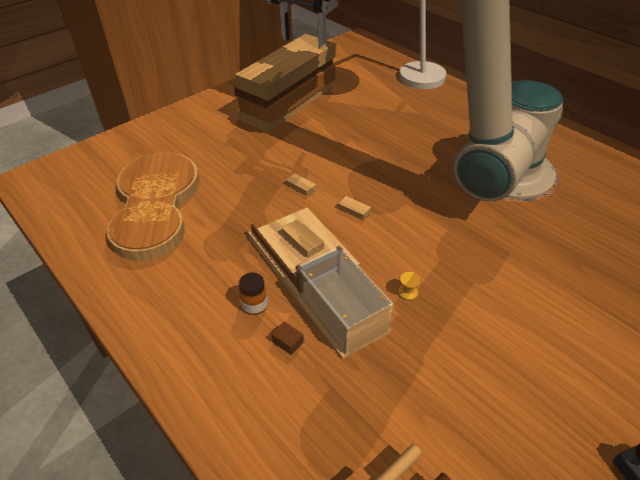

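```bash
cat > h.py <<'E'
from plant import r, gripper_to, inverse_kinematics, vision, models, telemetry
import numpy as np, cv2
from scipy.spatial.transform import Rotation as R
def cam(c):
    k=vision.get_calibration(c); q=k["orientation"]
    return k,R.from_quat([q[1],q[2],q[3],q[0]]).as_matrix(),np.array(k["position"])
def px2w(c,uv,z):
    k,M,p=cam(c); uv=np.atleast_2d(uv).astype(float)
    d=np.c_[(uv[:,0]-k["cx"])/k["fx"],(uv[:,1]-k["cy"])/k["fy"],np.ones(len(uv))]@M.T
    return p+d*((z-p[2])/d[:,2])[:,None]
def w2px(c,P):
    k,M,p=cam(c); q=(np.atleast_2d(P)-p)@M
    return np.c_[k["fx"]*q[:,0]/q[:,2]+k["cx"],k["fy"]*q[:,1]/q[:,2]+k["cy"]]
def blank_rect(c="top",near=None,ztop=.042):
    out=[]
    for d in models.regions_of("blank",c):
        m=d["pixels"]; v,u=np.nonzero(m)
        if len(u)<30: continue
        w=px2w(c,np.c_[u,v],ztop)[:,:2]
        (cx,cy),(a,b),an=cv2.minAreaRect((w*1000).astype(np.float32))
        if a<b: a,b,an=b,a,an+90
        out.append((round(d["score"],2),[round(u.mean()),round(v.mean())],np.round([cx,cy,a,b,an],1).tolist(), np.round(w.mean(0)*1000,1).tolist()))
    return out
E
python3 - <<'E'
from h import *
im=vision.snapshot("top"); print(blank_rect())
vision.snapshot("scene"); print(blank_rect("scene"))
c=cv2.resize(im[170:340,200:450],None,fx=3.2,fy=3.2,interpolation=cv2.INTER_CUBIC)
cv2.imwrite("pics/crop1.png",c[...,::-1])
E
```

```text
[(0.9, [349, 243], [548.9, -136.7, 90.3, 44.5, 87.0], [548.6, -137.0]), (0.8, [357, 324], [387.8, -149.2, 65.7, 34.4, 103.5], [387.8, -149.5]), (0.73, [427, 306], [422.7, -290.3, 68.8, 33.8, 97.3], [422.8, -290.3])]
[(0.95, [354, 207], [412.3, -124.6, 71.8, 49.6, 101.8], [412.4, -123.3]), (0.93, [300, 184], [447.6, -263.5, 79.9, 48.1, 99.0], [448.2, -263.2]), (0.58, [302, 238], [557.4, -127.9, 103.1, 55.3, 86.5], [557.9, -127.0])]
```

View pics/crop1.png

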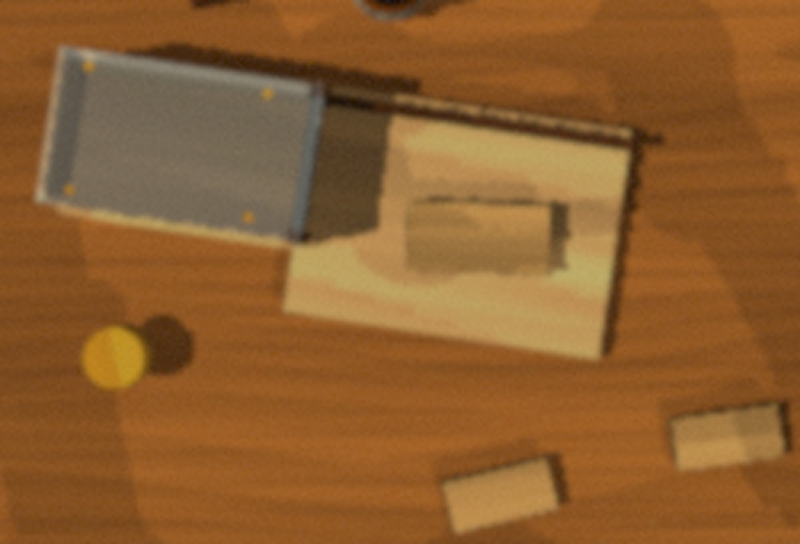

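```bash
cat >> h.py <<'E'
E
python3 - <<'E'
from h import *
from scipy.optimize import least_squares
# crop px -> image px
C=np.array([[602,358],[285,311],[635,130],[62,48],[324,88],[300,241],[38,203]])
px=(C+.5)/3.2-.5+[200,170]
B=np.array([[-200,93,20],[4,93,20],[-200,-48,40],[160,-48,90],[-3,-48,90],[-3,48,90],[160,48,90]])/1000
def W(s,B): 
    c,t=np.cos(s[2]),np.sin(s[2]); return np.c_[s[0]+c*B[:,0]-t*B[:,1],s[1]+t*B[:,0]+c*B[:,1],B[:,2]]
f=lambda s:(w2px("top",W(s,B))-px).ravel()
o=least_squares(f,[.5955,-.032,1.4],loss="soft_l1"); s=o.x
print(s,np.degrees(s[2]),np.round(f(s).reshape(-1,2),1).tolist())
c,t=np.cos(s[2]),np.sin(s[2]); d=np.array([.5489,-.1367])-s[:2]
print("blank in box",c*d[0]+t*d[1],-t*d[0]+c*d[1],87-np.degrees(s[2]))
for n in("top","scene"):
  im=vision.snapshot(n).copy()
  for P in W(s,np.r_[B,[[0,0,.02],[-.1,-.042,.04],[0,-.042,.08],[0,.042,.08]]]):
    u=w2px(n,P)[0]; cv2.circle(im,tuple(int(v) for v in np.round(u)),2,(255,0,0),-1)
  if n=="scene": cv2.imwrite("pics/fit.png",cv2.resize(im[180:380,200:430],None,fx=3,fy=3)[...,::-1])
E
```

```text
[ 0.59349707 -0.03132052  1.42038806] 81.38224084386142 [[-0.3, -0.7], [0.3, -0.1], [0.1, 1.9], [-0.7, -0.0], [0.2, -0.9], [0.7, 0.2], [-0.4, 0.3]]
blank in box -0.11087224857736863 0.028303318166638013 5.617759156138575
```

View pics/fit.png

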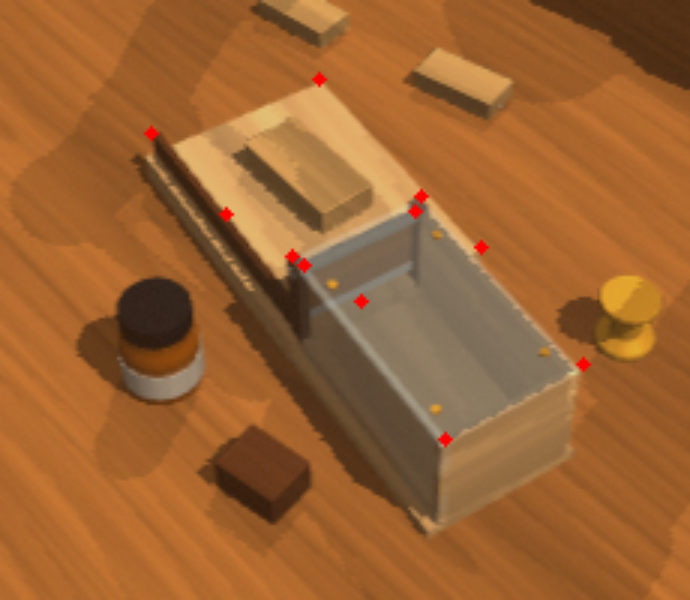

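Three blank-like pieces show in the top picture. The piece at (349,243) lies on the apron and measures 90 x 44 mm, so it is the one I want. The pieces at (357,324) and (427,306) lie on the bench at about 67 x 34 mm and are decoys. The crop confirms this. The box fit lands on the picture in both views to within about 2 mm.

First I'll push the blank sideways and square it with spread fingers.

```bash
cat >> h.py <<'E'
S=np.array([.5940,-.0314,1.4204])
def bw(p):
    c,t=np.cos(S[2]),np.sin(S[2]); return np.array([S[0]+c*p[0]-t*p[1],S[1]+t*p[0]+c*p[1],p[2]])
def wb(x,y):
    c,t=np.cos(S[2]),np.sin(S[2]); d=np.array([x,y])-S[:2]; return np.array([c*d[0]+t*d[1],-t*d[0]+c*d[1]])
def ori(z,y):
    z=np.array(z,float); y=np.array(y,float); M=np.c_[np.cross(y,z),y,z]
    q=(R.from_euler("z",S[2])*R.from_matrix(M)).as_quat(); return [q[3],q[0],q[1],q[2]]
def tcp(tip,z): return bw(np.array(tip)-.025*np.array(z))
DN=[0,0,-1]; a=np.radians(40); LN=[np.sin(a),0,-np.cos(a)]
def best(poses):
    q0=np.array(telemetry.current_joints()); 
    return [None if (j:=inverse_kinematics(p,o)) is None else np.round(j,2).tolist() for p,o in poses]
E
python3 - <<'E'
from h import *
for s in(1,-1):
    print("lat",best([(tcp(t,DN),ori(DN,[s,0,0])) for t in([-.111,.078,.12],[-.111,.078,.026],[-.111,.024,.026])]))
    print("ln",best([(tcp(t,LN),ori(LN,[0,s,0])) for t in([-.19,-.006,.12],[-.178,-.006,.031],[.006,-.006,.031])]))
E
```

```text
lat [[-0.39, 0.25, 1.76, -0.0, 1.13, -1.81], [-0.39, 0.36, 1.89, -0.0, 0.9, -1.81], [-0.37, 0.42, 1.77, -0.0, 0.95, -1.79]]
ln [[-0.82, 0.6, 1.43, 0.53, 1.59, 2.36], [-0.8, 0.68, 1.52, 0.54, 1.44, 2.27], [-0.56, 0.59, 1.72, 0.67, 1.24, 2.37]]
lat [[-0.39, 0.25, 1.76, -0.0, 1.13, 1.33], [-0.39, 0.36, 1.89, -0.0, 0.9, 1.33], [-0.37, 0.42, 1.77, -0.0, 0.95, 1.36]]
ln [[-0.82, 0.6, 1.43, 0.53, 1.59, -0.79], [-0.8, 0.68, 1.52, 0.54, 1.44, -0.87], [-0.56, 0.59, 1.72, 0.67, 1.24, -0.77]]
```

```bash
python3 - <<'E'
from h import *
gripper_to(.05)
o=ori(DN,[1,0,0])
r.move_to(tcp([-.111,.080,.12],DN),o)
print(r.move_l(tcp([-.111,.080,.026],DN),vel=.1,guard=8))
print(r.move_l(tcp([-.111,.025,.026],DN),vel=.035,guard=10), telemetry.current_wrist_force())
r.move_l(tcp([-.111,.045,.026],DN),vel=.08)
r.move_l(tcp([-.111,.050,.13],DN),vel=.15)
r.move_to(tcp([-.19,-.006,.13],LN),ori(LN,[0,-1,0])); gripper_to(.020)
im=vision.snapshot("top")
for d in blank_rect(): print(d, wb(d[2][0]/1e3,d[2][1]/1e3), d[2][4]-np.degrees(S[2]))
print(telemetry.current_t())
cv2.imwrite("pics/t2.png",cv2.resize(im[150:340,200:450],None,fx=3,fy=3)[...,::-1])
E
```

```text
False
False [-0.87534948 -0.67023001 -0.58448877]
(0.91, [356, 323], [388.4, -148.4, 70.0, 36.3, 103.1], [388.2, -148.8]) [-0.14648432  0.18574903] 21.71707477961786
(0.85, [426, 306], [422.9, -289.4, 70.5, 35.7, 96.7], [422.6, -289.3]) [-0.28072355  0.13051245] 15.317074779617869
(0.82, [353, 227], [581.9, -143.9, 90.1, 44.0, 81.3], [582.0, -143.9]) [-0.11304302 -0.00489246] -0.0829252203821369
9.7667
```

View pics/t2.png

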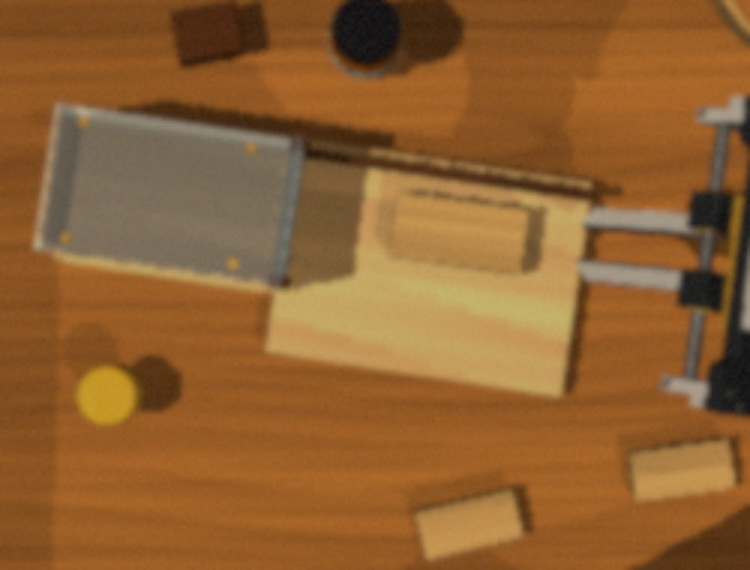

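The blank is now square to the box, centred at y = -5 mm at about pixel (460,232) in the crop, with the fingers lined up behind it. Next is the forward push.

```bash
python3 - <<'E'
from h import *
print(r.move_l(tcp([-.184,-.006,.031],LN),vel=.1,guard=8))
print(r.move_l(tcp([-.075,-.006,.031],LN),vel=.04,guard=12), telemetry.current_wrist_force())
im=vision.snapshot("top"); im2=vision.snapshot("scene")
for d in blank_rect(): print(d, wb(d[2][0]/1e3,d[2][1]/1e3), d[2][4]-np.degrees(S[2]))
print(telemetry.current_t())
a=cv2.resize(im[170:290,200:400],(800,480)); 
cv2.imwrite("pics/t3.png",np.hstack([cv2.resize(im[180:280,210:400],(400,210)),cv2.resize(im2[190:340,230:420],(400,316))[:210*1]]) [...,::-1] if 0 else cv2.resize(im2[190:360,220:420],None,fx=3,fy=3)[...,::-1])
E
```

```text
False
False [-0.0969797  -0.025373   -0.09088769]
(0.81, [359, 322], [388.4, -150.6, 59.9, 33.9, 103.6], [390.6, -154.2]) [-0.14865949  0.18541941] 22.21707477961786
(0.77, [315, 222], [592.9, -66.8, 66.6, 46.6, 81.3], [593.1, -67.2]) [-0.03516521 -0.0042164 ] -0.0829252203821369
(0.73, [417, 307], [419.9, -271.7, 33.4, 32.0, 13.6], [419.2, -271.7]) [-0.26367284  0.13613057] -67.78292522038214
(0.51, [291, 227], [573.2, -42.0, 367.5, 145.5, 80.6], [582.2, -18.1]) [-0.01359681  0.01897701] -0.7829252203821397
13.9333
```

View pics/t3.png

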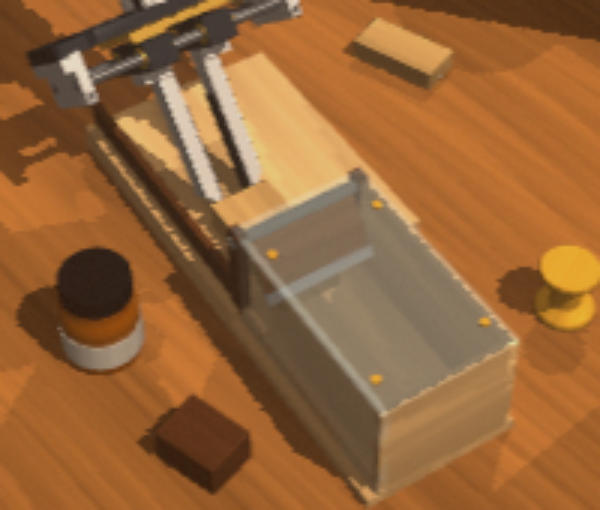

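The blank, at about (265,205) in the crop, is entering straight and lifting the flap. I'll carry on past the sill, then check before withdrawing.

```bash
python3 - <<'E'
from h import *
print(r.move_l(tcp([.009,-.006,.031],LN),vel=.035,guard=15), telemetry.current_wrist_force(), wb(*telemetry.current_ee_pos()[:2]))
r.hold(.4)
im2=vision.snapshot("scene"); print(telemetry.current_t())
cv2.imwrite("pics/t4.png",cv2.resize(im2[200:360,240:420],None,fx=3.3,fy=3.3,interpolation=cv2.INTER_CUBIC)[...,::-1])
E
```

```text
False [-0.33223288 -0.43407571  0.51587126] [-0.00725127 -0.00604334]
16.9333
```

View pics/t4.png

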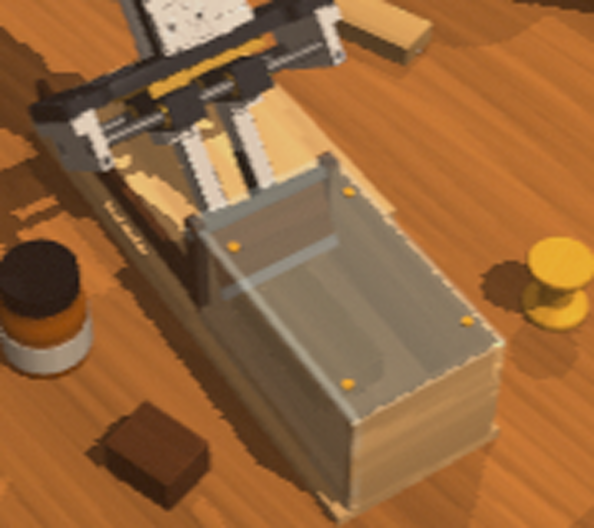

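The blank shows through the roof near (330,340), and the flap rests on the fingers. I'll push a few millimetres more for margin, then withdraw and check.

```bash
python3 - <<'E'
from h import *
print(r.move_l(tcp([.014,-.006,.031],LN),vel=.03,guard=12), telemetry.current_wrist_force())
r.hold(.3)
r.move_l(tcp([-.10,-.006,.031],LN),vel=.06)
r.move_l(tcp([-.19,-.006,.10],LN),vel=.12)
r.move_l(tcp([-.26,-.006,.16],LN),vel=.15)
r.hold(.5)
im=vision.snapshot("top")
for d in blank_rect(ztop=.03): print(d, wb(d[2][0]/1e3,d[2][1]/1e3))
im2=vision.snapshot("scene")
for n in("flap_edge","blank","gluejar","offcut","spool"):
  print(n,[(np.round(d["at"],3).tolist(),round(d["score"],2)) for d in models.mark_of(n,"scene")][:4])
print(telemetry.current_t())
A=cv2.resize(im[175:265,205:325],(400,300),interpolation=cv2.INTER_CUBIC);B=cv2.resize(im2[225:360,240:420],(400,300),interpolation=cv2.INTER_CUBIC)
v=np.hstack([A,B]); v=np.clip(v.astype(float)*1.4,0,255).astype(np.uint8)
cv2.imwrite("pics/t5.png",v[...,::-1])
E
```

```text
False [ 0.13751252  0.41755005 -0.519276  ]
(0.75, [426, 306], [421.5, -292.6, 69.6, 33.7, 97.7], [421.6, -292.0]) [-0.28409719  0.13141719]
(0.64, [356, 324], [385.7, -148.7, 68.3, 34.3, 103.4], [385.6, -148.7]) [-0.14718548  0.1883736 ]
(0.21, [310, 230], [572.5, -41.9, 371.2, 149.7, 81.4], [577.7, -57.8]) [-0.01360282  0.01968409]
flap_edge [([0.48, 0.091, -0.0], 0.5)]
blank [([0.387, -0.149, -0.002], 0.77), ([0.422, -0.292, -0.002], 0.57), ([0.593, -0.032, -0.002], 0.18)]
gluejar [([0.718, -0.082, 0.001], 0.66), ([0.725, 0.027, -0.0], 0.2)]
offcut [([0.724, 0.024, -0.001], 0.64)]
spool [([0.48, 0.094, -0.001], 0.83)]
22.3583
```

View pics/t5.png

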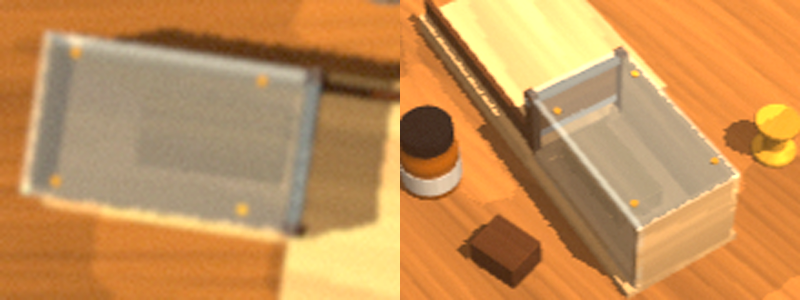

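```bash
python3 - <<'E'
from h import *
for c in([145,95],[290,115],[282,182],[135,162]):
    u=np.array(c)/3.333+[205,175]; p=px2w("top",u,.03)[0]; print(np.round(wb(*p[:2])*1e3))
a=cv2.imread("pics/scene0.png"); b=vision.snapshot("scene")[...,::-1]
c=np.hstack([cv2.resize(i[240:320,280:370],(400,356),interpolation=cv2.INTER_CUBIC) for i in(a,b)])
cv2.imwrite("pics/t6.png",np.clip(c*1.5,0,255).astype(np.uint8))
E
```

```text
[104. -23.]
[ 14. -23.]
[13. 18.]
[104.  19.]
```

View pics/t6.png

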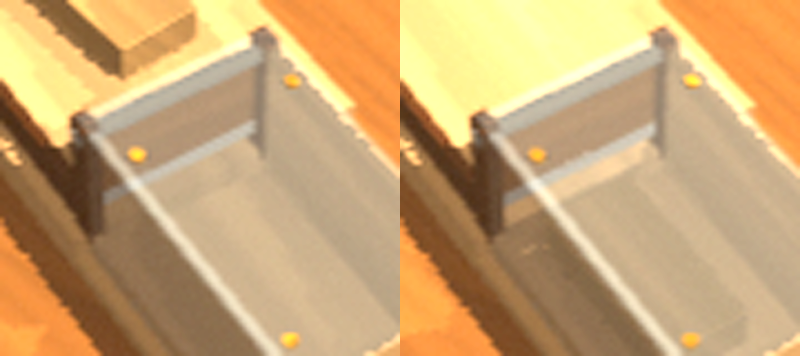

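The flap's strip sits exactly where it did at the start, with its edge at about (575,165) in the right half, so the flap is shut. The blank spans x = 14 to 104 mm and y = -23 to 18 mm, wholly past the sill and flat on the floor.

```bash
python3 -c "
from plant import r
print(r.sign_off())"
```

```text
the job is handed in; nothing more can be done
None
```

The job is handed in: the largest blank was pushed through the flap and lies flat on the box floor, the flap is shut behind it, and the glue jar, offcut and spool are where they stood.

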